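# Set an eyelet with the bench-mounted pistol press

### The job

A cover board is waiting in the eyelet press. First turn the blue pressure dial clockwise until its white pointer stands at the red tab and let go of it; then take the black pistol grip and its orange trigger between the fingers, squeeze the trigger fully home against the grip, keep it squeezed for a good second, and let it spring back. Leave the dial at the red tab and the other things on the bench where they are.

Things in the scene. Friction and masses are not known exactly. Their poses are not given: they have to be found in the camera images.
- press: Green cast eyelet press fixed to the bench; origin on the bench top. Base plate 150 x 350 x 12 mm centred at (10, -50) mm. A grey 38 mm thick pistol barrel runs along its y on a post, axis 145 mm up over the origin, 0.42 rad nose-down to +y; its jaw, holding a small board, ends 153 mm along. Grey control box 82 x 82 mm, 48 mm high, at (-30, -180) mm carries the dial.
- grip: Fixed black pistol grip, a 115 x 30 x 26 mm bar (own x, y, z), clear beneath. Origin mid-width and mid-height, 73 mm from the barrel axis; reaches 68 mm to its -x (free end), 47 mm to +x (barrel). Its y runs along the barrel to the nose, 0.42 rad below level; its z leans 0.42 rad from vertical to the nose. Approach along -z, fingers closing along y; the trigger stands before its +y face.
- trigger (a joint): Orange sprung trigger: 0 at rest, 0.26 rad fully home (4 N to start, 10 N home, at the pad). Hinge parallel to grip z at (49, 25, 0) mm in the grip's frame; blade 76 mm long, 10 thick, 18 tall, free end standing off. At the grip's origin grip and trigger together span y -15 to +43 mm at rest (+46 over a 22 mm wide pad) and -15 to +30 mm fully home.
- trigger_pad (a point): Point on the outer (+y) face of the orange trigger blade, 50 mm from its hinge, mid-height.
- dial (a joint): Angle of the blue pressure dial, growing clockwise seen from above, range 0 to 3.9 rad; stiff enough to stay where it is left. At 0 its white pointer points along the press's +x.
- dial_grip (a point): On the dial's upright axis, high in its bar grip: bar 42 mm long, 14 wide, 28 tall, its top 8 mm above this point. 20 mm below this point is the top of the dial's disc (42 mm across), which the fingertips should clear. The bar's length is the point's x axis, which points to the white pointer end.
- pointer (a point): Tip of the dial's white pointer, 27 mm from the dial's axis, turning with the dial.
- red_mark (a point): Red tab, 12 x 6 mm, on the dial's black scale; the point is 27 mm from the dial's axis, at the pointer's height. The tab's place on the scale differs each time.
- tape: Roll of red tape, 64 mm across, 18 mm tall, by the press; origin under its centre. Leave alone.
- eyelet_tray: Small steel tray of brass eyelets, 80 x 60 x 22 mm; origin under its centre. Leave alone.
- ink_pad: Black ink pad, 70 x 50 x 18 mm; origin under its centre. Leave alone.
- bone_folder: White bone folder, 150 x 22 x 6 mm, lying flat; origin under its centre. Leave alone.
- glue: White bottle with orange cap, 48 mm across, 120 mm tall; origin under its centre. Leave alone.
- brush_jar: White jar of brushes, 72 mm across, 100 mm tall (brushes to 178 mm); origin under its centre. Leave alone.
- screwdriver: Screwdriver lying on the bench. Leave alone.
- paint_jar: Small blue paint jar, 52 mm across, 55 mm tall; origin under its centre. Leave alone.

How it is judged (in metres and radians):
On the way, in this order (a step that is already met when the one before it is completed fails the run):
1. the dial's pointer stands at the red tab (tips within 5 mm), the dial let go (distance between pointer and red_mark below 0.005 m and velocity of joint dial between -0.1 and 0.1 rad/s and contact force between the fingers and press below 0.3 N), for 0.3 s.
2. the trigger is squeezed home (beyond 0.22 of 0.26 rad) against the grip between the fingers for 0.8 s (value of joint trigger above 0.22 rad and contact force between the fingers and grip above 1 N), for 0.8 s.
At the end, for the whole second after the job is handed in: The trigger has sprung back to rest (below 0.03 rad) and the dial's white pointer still stands at the red tab, tips within 5 mm (about 10 degrees) (distance between pointer and red_mark below 0.005 m and value of joint trigger below 0.03 rad); the robot touches nothing.
It fails at once if the trigger is squeezed (beyond 0.1 rad) while the dial is off its red tab (tips more than 7 mm apart) (value of joint trigger above 0.1 rad and distance between pointer and red_mark above 0.007 m).
It fails at once if another thing on the bench is shifted by more than 30 mm or tipped (distance of any of tape, eyelet_tray, ink_pad, bone_folder, glue, brush_jar, screwdriver, paint_jar from where it was at the start of the episode above 0.03 m or angle between any of glue, brush_jar, paint_jar's own z axis and vertical above 0.5 rad).
It also fails if it takes over 61 s, if anything falls off the work surface, if the arm or the gripper's body presses on something with over 40 N, if the wrist force passes 120 N, or if a joint passes its speed limit or range.

### The arm

A 6-joint arm with a two-finger parallel gripper is mounted at the origin on the work surface. World frame = base frame: x ahead of the robot, y to its left, z up, the work surface at z = 0. Lengths are in mm, angles in rad, forces in N, time in s.
With the tool pointing down it reaches from about 275 to 1000 mm from the base axis. Payload 8.4 kg.
Tool frame: the origin (TCP) lies at the very end of the fingers, on their centre line; the grasp point (between the pads) lies 19 mm behind it; z points along the fingers, y is the line along which they close (so a half turn about z gives the same grasp; the last joint's range is limited). The gripper opens to 85 mm and grips with 20 to 120 N. Pads are 22 mm wide; open, the fingers measure 114 mm over their backs; the gripper's body (76 mm by 85 mm) begins 54 mm behind the grasp point. The pads swing forward as they close: fully open they stand 13 mm farther back than shut.
Start: joints at [-1.27, 0.353, 1.633, -0, 1.155, -0.002], TCP at [186.37, -596.569, 231.281] pointing down, gripper open.
Joint ranges: [-2.63, 2.63], [-0.92, 2.1], [0.06, 2.66], [-1.3, 4.44], [0, 2.69], [-3.02, 3.02]. Speed limits (rad/s): [2.22, 2.22, 2.79, 3.14, 3.14, 3.14].

### API

Orientations are given as [roll, pitch, yaw] about the fixed x, y, z axes, in that order (R = Rz(yaw) Ry(pitch) Rx(roll)).
In Python, from rig import r, vision gives the robot as it stands. The module is installed in compiled form; this text tells all that it offers.
- The arm moves only by the tool play_rows, never from a script. Its argument "steps" is a list of rows, each an object with "delta_pos": the shift along the tool's x, y, z in cm, a list of three; "yaw": the turn about the tool's z in rad; "jaw": the opening in per cent of the stroke, from 0 (shut) to 100 (fully open). A call has exactly 8 rows; each row is the pose to reach, as a shift and turn from the pose commanded when the call began, along the tool's axes at that moment; what a row does not reach only later rows make up. A row lasts 1/10 s, in which the tool goes at most 50 mm and 8.59 degrees, less where a joint would pass 70% of its speed; a pose out of reach is approached as far as the arm can. A call with a gripper value outside its range is refused whole. The fingers move at their own pace and stop on an object; "grip_force" is the grip in N (left out, the last holds). Time passes only in rows, so rows that repeat a pose let the fingers close, or fill a call up. It gives the time, the measured TCP pose, the force, the opening and the grip force at its end, in the units of the state.
- r.sense(): the state, without advancing time (a new reading comes with each control period).
- vision.grab_frame(name): name is "scene" or "top" or "wrist"; returns (picture, depth): 384x512x3 uint8, red, green, blue; 384x512 float32, mm along the optical axis (not along the pixel's ray), 0 where there is no reading.
- vision.calibration(name): a dict with "mtx" (3x3 intrinsics, pixels), "k1" (the pictures are not rectified: a ray, as slopes to the right and down, at radius r is drawn at 1 + k1 r^2 times it, then the intrinsics apply), "extrinsics" (4x4, takes a point from camera to world coordinates). Camera axes: x right, y down, z forward; pixel columns grow to the right and rows downward; lengths in mm; the calibration is good to about 2 mm. A picture is of the moment at which its call begins: read the wrist's pose just before it. calibration takes no time and is no camera call; for the wrist camera it gives the pose at the moment of the call.
- r.sign_off(): hands the job in; it is judged then, once.
Trained networks look in the newest picture that a camera, given by its name, has taken for a name from the list of things; names that differ only in an ending like _2 or _b are one class to them, and where a whole thing is asked for, a point or a joint stands for the part that bears it (a point fixed in the world has none). Each returns a list of dicts, best first, with "conf" (0 to 1); they miss things now and then, are a little off and sometimes report something else, mostly with a low value. They report only what shows in the picture. A call takes as long as a camera call.
- vision.cut_out(camera, thing): "region" (384x512 bool, what is visible of it) and "uv" ([column, row] in pixels, amid what is visible of it).
- vision.landmark_of(camera, thing): "uv" ([column, row] in pixels: a listed point, or the origin of a listed thing).
The state is a dict: "clock": time; "qpos": joint angles; "qvel": joint speeds; "joint_efforts": joint torques, N m; "eef_pos": TCP position; "tcp_rot": TCP orientation; "contact_force": force on the tool from outside, world axes, zero at the start; "wrist_torque": the same for the moment, N m; "opening": opening from 0.0 (shut) to 1.0 (fully open); "grasp_force": force on a finger pad.
Only numpy, scipy, OpenCV 4.12 (cv2) and the standard library are available. Lean on these libraries where they do the work, as an engineer would, in place of code of your own. Each camera call takes 0.05 s, during which the arm holds its last target. There are 200 camera calls.

## Working session

There is one attempt and no reset: what is moved stays moved. The work goes in short steps, Python scripts to look and compute and a tool call to move; the robot and the scene stay as the last step left them, time stands still between calls to the robot, and variables do not carry over. Pictures are saved under pics/ and viewed, at most 10 in all, crops included, and the job is handed in when it is done.

Besides the shell and the picture viewer there is one more tool, called after "Emit:" in YAML: its name, and indented under it one key for each argument. play_rows: Moves the arm, as the interface text tells. Its arguments: {"type":"object","properties":{"steps":{"type":"array"},"grip_force":{"type":"number"}},"required":["steps"]}

```bash
mkdir -p pics; cat > h.py <<'E'
import numpy as np, cv2
from rig import r, vision
def ray(cam,uv,C=None):
    C=C or vision.calibration(cam); K=np.array(C["mtx"]); T=np.array(C["extrinsics"])
    d=np.array([(uv[0]-K[0,2])/K[0,0],(uv[1]-K[1,2])/K[1,1]]); s=d.copy()
    for _ in range(20): s=d/(1+C["k1"]*(s@s))
    return T[:3,3],T[:3,:3]@np.array([s[0],s[1],1])
def at_z(cam,uv,z,C=None):
    o,d=ray(cam,uv,C); return o+d*(z-o[2])/d[2]
def at_d(cam,uv,dep,C=None):
    o,d=ray(cam,uv,C); c=int(round(uv[0]));w=int(round(uv[1]))
    p=dep[max(0,w-1):w+2,max(0,c-1):c+2]; p=p[p>0]
    return o+d*np.median(p) if len(p) else None
def proj(cam,P,C=None):
    C=C or vision.calibration(cam); K=np.array(C["mtx"]); T=np.array(C["extrinsics"])
    p=T[:3,:3].T@(np.array(P)-T[:3,3]); s=p[:2]/p[2]; s=s*(1+C["k1"]*(s@s))
    return K[:2,:2]@s+K[:2,2]
def save(img,n,s=1.5):
    cv2.imwrite(n,cv2.resize(img[:,:,::-1],None,fx=s,fy=s))
E
python3 - <<'E'
from h import *
np.set_printoptions(precision=1,suppress=True)
print(r.sense())
for c in["scene","top"]:
    im,d=vision.grab_frame(c); save(im,f"pics/{c}.png")
    print(c,vision.calibration(c)["extrinsics"])
    for t in["press","grip","dial_grip","pointer","red_mark","trigger_pad"]:
        for q in vision.landmark_of(c,t)[:2]:
            print(c,t,round(q["conf"],2),np.array(q["uv"]),at_d(c,q["uv"],d))
E
```

```text
{'clock': 0.0, 'qpos': array([-1.3,  0.4,  1.6,  0. ,  1.2, -0. ]), 'qvel': array([ 0.,  0., -0.,  0., -0.,  0.]), 'joint_efforts': array([  0. , -60.5, -34.2,  -0. ,   0. ,  -0. ]), 'eef_pos': array([ 186.2, -596.1,  230.5]), 'tcp_rot': array([-3.1, -0. ,  0.3]), 'contact_force': array([-0.4, -0.4, -0.1]), 'wrist_torque': array([-0.,  0.,  0.]), 'grasp_force': 0.0, 'opening': 0.9970158329463022}
scene [[   0.6    0.6   -0.5 1335.7]
 [   0.8   -0.5    0.4 -573.2]
 [  -0.    -0.7   -0.7 1137.8]
 [   0.     0.     0.     1. ]]
scene press 0.86 [256.5 225.6] [652.8 -29.6  40.7]
scene grip 0.79 [230.3 182.3] [550.4 -43.1 161.1]
scene dial_grip 0.7 [199.9 241.3] [ 618.6 -211.6   84.9]
scene pointer 0.58 [210.  255.2] [ 655.6 -206.5   51.3]
scene pointer 0.55 [202.8 220.8] [ 499.8 -128.3    0.4]
scene trigger_pad 0.59 [242.3 179.1] [454.4  72.1  23.3]
top [[  -0.    -1.     0.1  544.5]
 [  -1.     0.     0.     0.5]
 [  -0.    -0.1   -1.  1183.6]
 [   0.     0.     0.     1. ]]
top press 0.89 [267.4 194.5] [605.4 -23.6 160.1]
top press 0.36 [303.4 229.9] [ 506.4 -135.6   -0.2]
top grip 0.73 [272.3 215.7] [549.4 -36.  158.6]
top dial_grip 0.63 [329.5 192.2] [ 614.8 -200.8   87.4]
top trigger_pad 0.57 [255.6 220.6] [535.6   9.3   1.2]
```

View pics/scene.png

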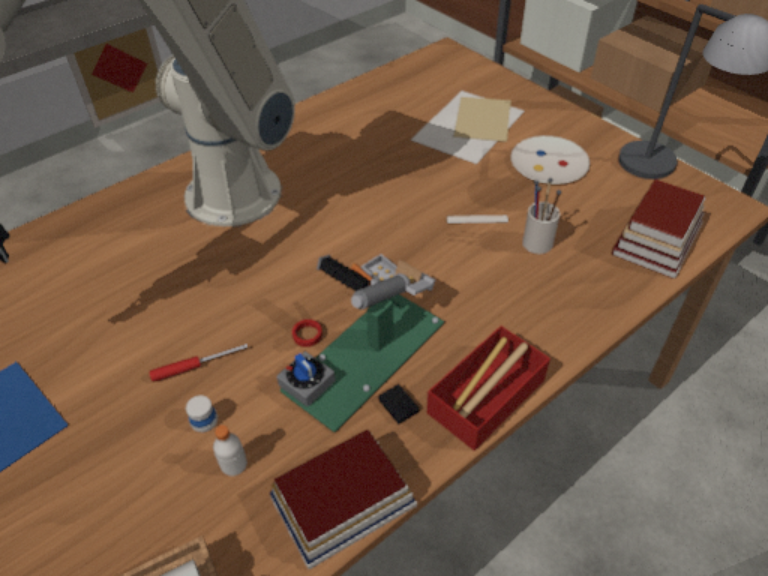

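View pics/top.png

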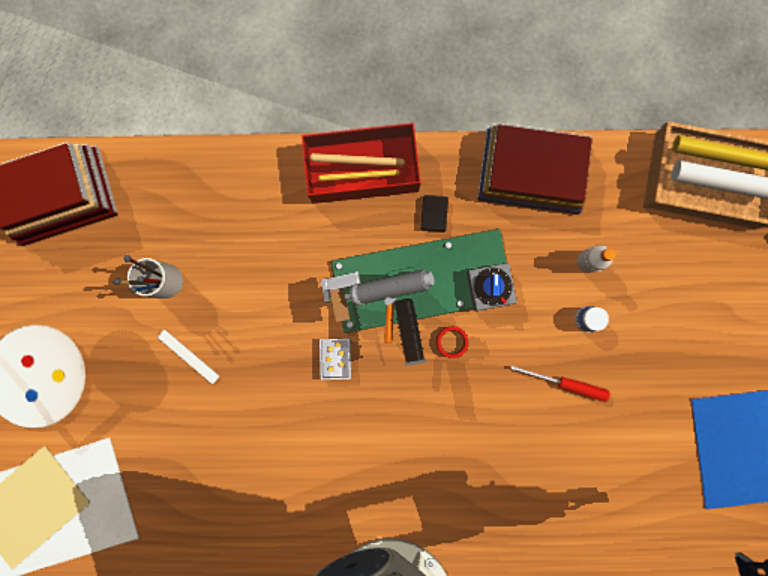

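The top view shows the barrel nose pointing left (+y), with the dial near (491,287) px, its white pointer pointing up and the red tab at lower right. Next I'll work out where the wrist camera has to go.

```bash
cat >> h.py <<'E'
from scipy.spatial.transform import Rotation as R
def plan(P,yaw):
    s=r.sense(); A=R.from_euler('xyz',s["tcp_rot"]); d=A.inv().apply(np.array(P)-s["eef_pos"])/10
    dy=-(yaw-s["tcp_rot"][2]); dy=(dy+np.pi)%(2*np.pi)-np.pi
    print("delta cm",d.round(2),"yaw",round(dy,3),"rows",abs(dy)/.15, "q",s["qpos"].round(2),"rot",s["tcp_rot"].round(3),"t",s["clock"])
E
python3 - <<'E'
from h import *
np.set_printoptions(precision=3,suppress=True)
s=r.sense();T=np.array(vision.calibration("wrist")["extrinsics"]);A=R.from_euler('xyz',s["tcp_rot"]).as_matrix()
print("cam in tool",A.T@(T[:3,3]-s["eef_pos"]),"\n",A.T@T[:3,:3],vision.calibration("wrist")["mtx"])
plan([570,-190,300],0.3)
E
```

```text
cam in tool [  75.302    0.997 -142.368] 
 [[ 0.    -0.955 -0.295]
 [ 1.     0.     0.001]
 [-0.001 -0.295  0.955]] [[340.438   0.    257.974]
 [  0.    340.438 189.81 ]
 [  0.      0.      1.   ]]
delta cm [ 48.74 -27.37  -6.87] yaw 0.003 rows 0.01880394442386487 q [-1.27  0.35  1.63  0.    1.16 -0.  ] rot [ 3.142 -0.     0.303] t 0.7
```

Emit:
play_rows:
  steps:
    - {"delta_pos": [4, -2, -1], "yaw": -0.14, "jaw": 100}
    - {"delta_pos": [8, -4, -2], "yaw": -0.28, "jaw": 100}
    - {"delta_pos": [12, -6, -2], "yaw": -0.42, "jaw": 100}
    - {"delta_pos": [16, -8, -2], "yaw": -0.56, "jaw": 100}
    - {"delta_pos": [20, -10, -2], "yaw": -0.7, "jaw": 100}
    - {"delta_pos": [24, -12, -2], "yaw": -0.84, "jaw": 100}
    - {"delta_pos": [28, -14, -2], "yaw": -0.98, "jaw": 100}
    - {"delta_pos": [32, -16, -2], "yaw": -1.12, "jaw": 100}

```text
clock: 1.5
eef_pos: [445.2, -347.0, 251.5]
tcp_rot: [3.141, 0.0, 1.428]
contact_force: [-0.1, 0.0, 0.0]
opening: 0.998
grasp_force: 0.0
```

```bash
python3 - <<'E'
from h import *
plan([610,-202,250],3.33-1.0)
E
```

```text
delta cm [16.69 14.25  0.15] yaw -0.902 rows 6.010036421992773 q [-0.66  0.24  1.74 -0.    1.16 -0.52] rot [3.141 0.    1.428] t 1.5
```

Emit:
play_rows:
  steps:
    - {"delta_pos": [3, 2.5, 0], "yaw": -0.12, "jaw": 100}
    - {"delta_pos": [6, 5, 0], "yaw": -0.24, "jaw": 100}
    - {"delta_pos": [9, 7.5, 0], "yaw": -0.36, "jaw": 100}
    - {"delta_pos": [12, 10, 0], "yaw": -0.5, "jaw": 100}
    - {"delta_pos": [15, 12.5, 0], "yaw": -0.64, "jaw": 100}
    - {"delta_pos": [16.7, 14.2, 0], "yaw": -0.78, "jaw": 100}
    - {"delta_pos": [16.7, 14.2, 0], "yaw": -0.9, "jaw": 100}
    - {"delta_pos": [16.7, 14.2, 0], "yaw": -0.9, "jaw": 100}

```text
clock: 2.3
eef_pos: [609.6, -203.5, 251.0]
tcp_rot: [-3.141, -0.0, 2.326]
contact_force: [0.2, -0.6, 0.2]
opening: 0.997
grasp_force: 0.0
```

```bash
cat > look.py <<'E'
from h import *
import sys
np.set_printoptions(precision=1,suppress=True)
C=vision.calibration("wrist"); im,d=vision.grab_frame("wrist"); save(im,sys.argv[1])
for t in sys.argv[2:]:
    for q in vision.landmark_of("wrist",t)[:2]:
        print(t,round(q["conf"],2),np.array(q["uv"]),"depth:",at_d("wrist",q["uv"],d,C))
        o,dd=ray("wrist",q["uv"],C); print("   ray at z=90,60,52,48:",*[(o+dd*(z-o[2])/dd[2])[:2] for z in (90,60,52,48)])
print(r.sense()["eef_pos"],r.sense()["tcp_rot"],r.sense()["clock"])
E
python3 look.py pics/w1.png dial_grip pointer red_mark grip press trigger_pad
```

```text
dial_grip 0.65 [266.5 178.8] depth: [ 621.7 -205.4   86.8]
   ray at z=90,60,52,48: [ 621.  -204.8] [ 627.3 -210.3] [ 629.  -211.7] [ 629.8 -212.5]
pointer 0.92 [284.2 186.9] depth: [ 640.  -200.1   84.1]
   ray at z=90,60,52,48: [ 638.4 -199.2] [ 646.4 -204.1] [ 648.5 -205.4] [ 649.6 -206. ]
red_mark 0.48 [239.7 165.2] depth: [ 599.2 -220.6   49.8]
   ray at z=90,60,52,48: [ 594.3 -212.3] [ 597.9 -218.5] [ 598.9 -220.2] [ 599.4 -221. ]
press 0.65 [381.9  38.5] depth: [619.9 -27.4  12.9]
   ray at z=90,60,52,48: [607.3 -52.1] [612.2 -42.5] [613.5 -39.9] [614.2 -38.6]
[ 608.9 -204.6  251.4] [3.1 0.  2.3] 2.65
```

View pics/w1.png

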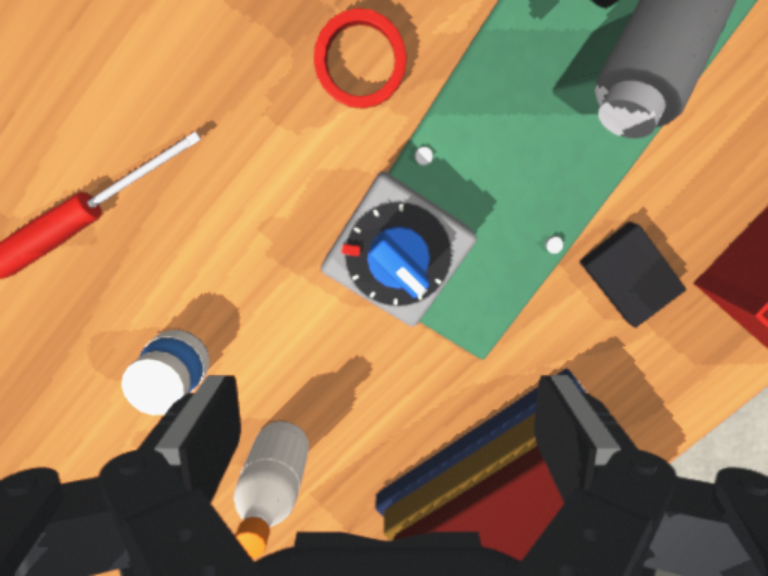

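The wrist view shows the dial at about (398,258), its white stripe pointing to lower right at (415,285), and the red tab at (350,250). I'll fit the bar, scale and tab from depth and colour.

```bash
cat > dial.py <<'E'
from h import *
np.set_printoptions(precision=2,suppress=True)
C=vision.calibration("wrist"); im,d=vision.grab_frame("wrist"); np.savez("f.npz",im=im,d=d)
c0=np.array(eval(__import__("sys").argv[1]))
h=cv2.cvtColor(im,cv2.COLOR_RGB2HSV).astype(int)
vv,uu=np.nonzero(d>0); P=[]
K=np.array(C["mtx"]);T=np.array(C["extrinsics"])
s=cv2.undistortPoints(np.c_[uu,vv].astype(np.float64)[:,None],K,np.array([C["k1"],0,0,0.]))[:,0]
X=(np.c_[s,np.ones(len(s))]*d[vv,uu][:,None])@T[:3,:3].T+T[:3,3]
H=h[vv,uu]; n=np.hypot(*(X[:,:2]-c0).T)<48; X,H=X[n],H[n]
bar=X[X[:,2]>X[:,2][np.hypot(*(X[:,:2]-c0).T)<25].max()-6]
rc=cv2.minAreaRect(bar[:,:2].astype(np.float32)); print("bar top z",np.median(bar[:,2]),"rect",rc,len(bar))
blk=X[(H[:,2]<70)&(X[:,2]>44)&(X[:,2]<56)]; print("scale",len(blk),cv2.minEnclosingCircle(blk[:,:2].astype(np.float32)),"z",np.median(blk[:,2]))
box=X[(X[:,2]>44)&(X[:,2]<56)]; print("boxtop",cv2.minAreaRect(box[:,:2].astype(np.float32)))
red=X[((H[:,0]<8)|(H[:,0]>172))&(H[:,1]>150)&(H[:,2]>90)&(X[:,2]>40)]; print("red",len(red),red.mean(0))
wh=X[(H[:,1]<60)&(H[:,2]>180)&(X[:,2]>52)&(np.hypot(*(X[:,:2]-c0).T)<32)]; print("white",len(wh),wh.mean(0),wh.min(0),wh.max(0))
blu=X[(H[:,0]>100)&(H[:,0]<125)&(H[:,1]>120)&(X[:,2]<72)&(X[:,2]>50)]; print("blue disc",len(blu),np.median(blu,0))
(cx,cy),_,_=rc
for c in([cx,cy],list(cv2.minEnclosingCircle(blk[:,:2].astype(np.float32))[0])):
    a=[np.arctan2(q[1]-c[1],q[0]-c[0]) for q in(wh.mean(0),red.mean(0))]; print("c",c,"ptr,red ang",a,"cw turn",(a[0]-a[1])%(2*np.pi),np.hypot(red.mean(0)[0]-c[0],red.mean(0)[1]-c[1]))
E
python3 dial.py "[622,-206]"
```

```text
bar top z 333.03979092862494 rect ((603.1735229492188, -192.0421905517578), (74.2812271118164, 12.710211753845215), 39.382080078125) 7361
scale 1752 ((621.4485473632812, -205.8272705078125), 36.05257034301758) z 49.72563874393808
boxtop ((621.1672973632812, -206.326416015625), (81.84537506103516, 81.66117858886719), 10.15536117553711)
red 108 [ 601.91 -214.85  114.82]
white 130 [ 632.08 -206.72   86.58] [ 621.41 -210.24   52.69] [ 653.12 -200.47   88.68]
blue disc 706 [ 620.67 -197.93   58.26]
c [603.1735229492188, -192.0421905517578] ptr,red ang [np.float64(-0.4698760361720806), np.float64(-1.6261444924990656)] cw turn 1.156268456326985 22.844075077094768
c [621.4485473632812, -205.8272705078125] ptr,red ang [np.float64(-0.08398508479810136), np.float64(-2.708926441701159)] cw turn 2.624941356903058 21.521984822650857
```

```bash
sed -i 's/H=h\[vv,uu\]; n=/H=h[vv,uu]; n=(X[:,2]<100)\&(X[:,2]>40)\&/; s/^n=.*//' dial.py; sed -i 's/n=(X\[:,2\]<100)&(X\[:,2\]>40)&np.hypot(\*(X\[:,:2\]-c0).T)<48/n=(X[:,2]<100)\&(X[:,2]>40)\&(np.hypot(*(X[:,:2]-c0).T)<48)/' dial.py; python3 dial.py "[621.3,-206.1]"
```

```text
bar top z 86.14753240112228 rect ((621.2733764648438, -206.3577117919922), (14.362898826599121, 42.2891731262207), 88.75003814697266) 658
scale 1754 ((621.50439453125, -205.91937255859375), 35.98479080200195) z 49.71842397450476
boxtop ((621.2255859375, -206.37303161621094), (81.90142059326172, 82.00189208984375), 10.278216361999512)
red 83 [ 595.37 -224.7    53.18]
white 128 [ 631.62 -206.74   86.94] [ 621.56 -209.59   84.4 ] [ 642.4  -203.83   88.41]
blue disc 707 [ 620.48 -197.83   58.26]
c [621.2733764648438, -206.3577117919922] ptr,red ang [np.float64(-0.037308324703892955), np.float64(-2.5253548812997657)] cw turn 2.4880465565958727 31.740260791282406
c [621.50439453125, -205.91937255859375] ptr,red ang [np.float64(-0.08133661089430498), np.float64(-2.518388729488932)] cw turn 2.4370521185946274 32.182912474989166
```

```bash
python3 - <<'E'
from h import *
f=np.load("f.npz");C=vision.calibration("wrist")
for uv in[(418,78),(405,75),(430,68)]: print(at_d("wrist",uv,f["d"],C))
print("red px",np.argwhere((f["im"][:,:,0]>150)&(f["im"][:,:,1]<60))[:,::-1][lambda a:0] if 0 else "")
im=f["im"].astype(int); m=(im[:,:,0]>130)&(im[:,:,1]<60)&(im[:,:,2]<60); m[:150]=0;m[180:]=0;m[:,:220]=0;m[:,260:]=0
v,u=np.nonzero(m); p=at_z("wrist",(u.mean(),v.mean()),50,C); print(len(u),u.mean(),v.mean(),p,np.arctan2(p[1]+206.3,p[0]-621.3),np.hypot(p[1]+206.3,p[0]-621.3))
plan([621.3,-206.3,110],3.11); plan([621.3,-206.3,63],3.11)
E
```

```text
[628.79844367 -77.76160548 168.874961  ]
[622.70441134 -80.90812876 164.1338678 ]
[626.15372845 -72.5642226  179.80507357]
red px 
66 235.5909090909091 166.13636363636363 [ 596.15678921 -225.30864946   50.        ] -2.494252920751527 31.519990527384625
delta cm [-0.97  0.78 14.14] yaw -0.789 rows 5.256774735980713 q [-0.33  0.36  1.57 -0.    1.21 -1.08] rot [3.142 0.    2.321] t 2.75
delta cm [-0.97  0.78 18.84] yaw -0.789 rows 5.256774735980713 q [-0.33  0.36  1.57 -0.    1.21 -1.08] rot [3.142 0.    2.321] t 2.75
```

Emit:
play_rows:
  steps:
    - {"delta_pos": [-0.5, 0.4, 3], "yaw": -0.14, "jaw": 100}
    - {"delta_pos": [-1, 0.8, 6], "yaw": -0.28, "jaw": 100}
    - {"delta_pos": [-1, 0.8, 8], "yaw": -0.42, "jaw": 100}
    - {"delta_pos": [-1, 0.8, 10], "yaw": -0.56, "jaw": 100}
    - {"delta_pos": [-1, 0.8, 12], "yaw": -0.7, "jaw": 100}
    - {"delta_pos": [-1, 0.8, 14], "yaw": -0.79, "jaw": 100}
    - {"delta_pos": [-1, 0.8, 16], "yaw": -0.79, "jaw": 80}
    - {"delta_pos": [-1, 0.8, 17], "yaw": -0.79, "jaw": 60}

```text
clock: 3.55
eef_pos: [620.9, -205.9, 79.6]
tcp_rot: [3.141, -0.002, 3.112]
contact_force: [0.1, 0.1, 0.2]
opening: 0.691
grasp_force: 0.0
```

```bash
python3 - <<'E'
from h import *
plan([621.3,-206.3,63],3.11)
E
```

```text
delta cm [-0.04 -0.04  1.66] yaw 0.002 rows 0.01338767093908307 q [-0.32  0.56  1.68  0.    0.9  -1.86] rot [ 3.141e+00 -2.000e-03  3.112e+00] t 3.55
```

Emit:
play_rows:
  steps:
    - {"delta_pos": [0, 0, 0.8], "yaw": 0, "jaw": 50}
    - {"delta_pos": [0, 0, 1.6], "yaw": 0, "jaw": 40}
    - {"delta_pos": [0, 0, 1.6], "yaw": 0, "jaw": 20}
    - {"delta_pos": [0, 0, 1.6], "yaw": 0, "jaw": 0}
    - {"delta_pos": [0, 0, 1.6], "yaw": 0, "jaw": 0}
    - {"delta_pos": [0, 0, 1.6], "yaw": 0, "jaw": 0}
    - {"delta_pos": [0, 0, 1.6], "yaw": 0, "jaw": 0}
    - {"delta_pos": [0, 0, 1.6], "yaw": 0, "jaw": 0}
  grip_force: 40

```text
clock: 4.35
eef_pos: [621.8, -205.5, 65.4]
tcp_rot: [3.141, -0.0, 3.113]
contact_force: [0.5, 6.2, -1.9]
opening: 0.151
grasp_force: 42.9
```

Emit:
play_rows:
  steps:
    - {"delta_pos": [0, 0, 0], "yaw": 0.12, "jaw": 0}
    - {"delta_pos": [0, 0, 0], "yaw": 0.24, "jaw": 0}
    - {"delta_pos": [0, 0, 0], "yaw": 0.36, "jaw": 0}
    - {"delta_pos": [0, 0, 0], "yaw": 0.48, "jaw": 0}
    - {"delta_pos": [0, 0, 0], "yaw": 0.6, "jaw": 0}
    - {"delta_pos": [0, 0, 0], "yaw": 0.72, "jaw": 0}
    - {"delta_pos": [0, 0, 0], "yaw": 0.84, "jaw": 0}
    - {"delta_pos": [0, 0, 0], "yaw": 0.96, "jaw": 0}

```text
clock: 5.15
eef_pos: [621.6, -205.8, 65.4]
tcp_rot: [-3.141, -0.001, 2.148]
contact_force: [-1.3, 3.8, -1.8]
opening: 0.152
grasp_force: 43.0
```

Emit:
play_rows:
  steps:
    - {"delta_pos": [0, 0, 0], "yaw": 0.12, "jaw": 0}
    - {"delta_pos": [0, 0, 0], "yaw": 0.24, "jaw": 0}
    - {"delta_pos": [0, 0, 0], "yaw": 0.36, "jaw": 0}
    - {"delta_pos": [0, 0, 0], "yaw": 0.48, "jaw": 0}
    - {"delta_pos": [0, 0, 0], "yaw": 0.6, "jaw": 0}
    - {"delta_pos": [0, 0, 0], "yaw": 0.72, "jaw": 0}
    - {"delta_pos": [0, 0, 0], "yaw": 0.84, "jaw": 0}
    - {"delta_pos": [0, 0, 0], "yaw": 0.96, "jaw": 0}

```text
clock: 5.95
eef_pos: [621.2, -205.7, 65.4]
tcp_rot: [-3.14, 0.0, 1.188]
contact_force: [-2.1, 3.9, 0.1]
opening: 0.157
grasp_force: 43.1
```

Emit:
play_rows:
  steps:
    - {"delta_pos": [0, 0, 0], "yaw": 0.12, "jaw": 0}
    - {"delta_pos": [0, 0, 0], "yaw": 0.24, "jaw": 0}
    - {"delta_pos": [0, 0, 0], "yaw": 0.36, "jaw": 0}
    - {"delta_pos": [0, 0, 0], "yaw": 0.48, "jaw": 0}
    - {"delta_pos": [0, 0, 0], "yaw": 0.55, "jaw": 0}
    - {"delta_pos": [0, 0, 0], "yaw": 0.55, "jaw": 0}
    - {"delta_pos": [0, 0, 0], "yaw": 0.55, "jaw": 40}
    - {"delta_pos": [0, 0, 0], "yaw": 0.55, "jaw": 80}

```text
clock: 6.75
eef_pos: [622.5, -206.7, 65.9]
tcp_rot: [3.14, -0.001, 0.643]
contact_force: [-0.1, -0.0, 1.1]
opening: 0.483
grasp_force: 0.0
```

Emit:
play_rows:
  steps:
    - {"delta_pos": [0, 0, 0], "yaw": 0, "jaw": 100}
    - {"delta_pos": [0, 0, -3], "yaw": 0, "jaw": 100}
    - {"delta_pos": [0, 0, -6], "yaw": 0, "jaw": 100}
    - {"delta_pos": [0, 0, -9], "yaw": 0, "jaw": 100}
    - {"delta_pos": [0, 0, -12], "yaw": 0, "jaw": 100}
    - {"delta_pos": [0, 0, -15], "yaw": 0, "jaw": 100}
    - {"delta_pos": [0, 0, -17], "yaw": 0, "jaw": 100}
    - {"delta_pos": [0, 0, -17], "yaw": 0, "jaw": 100}

```text
clock: 7.55
eef_pos: [623.7, -206.9, 239.1]
tcp_rot: [3.136, -0.003, 0.643]
contact_force: [-0.3, -0.5, 0.4]
opening: 1.002
grasp_force: 0.0
```

```bash
python3 dial.py "[621.3,-206.3]"; python3 look.py pics/w2.png dial_grip pointer red_mark
```

```text
bar top z 85.95471257290131 rect ((621.547607421875, -206.05320739746094), (42.92647933959961, 13.752449035644531), 36.450443267822266) 726
scale 2047 ((621.4519653320312, -206.06825256347656), 36.330596923828125) z 49.5696272060481
boxtop ((622.1343994140625, -206.13804626464844), (81.78945922851562, 80.8031234741211), 10.28043270111084)
red 27 [ 592.03 -226.61   54.04]
white 155 [ 613.24 -212.74   86.61] [ 603.69 -220.58   84.94] [ 622.24 -204.89   88.31]
blue disc 823 [ 623.91 -204.93   58.04]
c [621.547607421875, -206.05320739746094] ptr,red ang [np.float64(-2.4634007604839874), np.float64(-2.5333087733045483)] cw turn 0.06990801282056092 35.963988291633726
c [621.4519653320312, -206.06825256347656] ptr,red ang [np.float64(-2.458837047792092), np.float64(-2.532129488264228)] cw turn 0.07329244047213601 35.87692876777847
dial_grip 0.82 [254.  172.9] depth: [ 622.  -204.7   86.6]
   ray at z=90,60,52,48: [ 622.7 -204.2] [ 616.5 -208.6] [ 614.8 -209.7] [ 614.  -210.3]
dial_grip 0.32 [260.3 190.2] depth: [ 612.4 -218.9   86.3]
   ray at z=90,60,52,48: [ 613.3 -218.2] [ 606.1 -224. ] [ 604.2 -225.5] [ 603.2 -226.3]
pointer 0.67 [254.7 192.8] depth: [ 607.4 -216.3   86.2]
   ray at z=90,60,52,48: [ 608.4 -215.6] [ 600.7 -221.2] [ 598.6 -222.6] [ 597.6 -223.4]
red_mark 0.55 [256.9 190. ] depth: [ 610.7 -216.3   86.2]
   ray at z=90,60,52,48: [ 611.7 -215.6] [ 604.3 -221.2] [ 602.3 -222.6] [ 601.3 -223.4]
[ 621.1 -205.8  233.7] [-3.1  0.   0.6] 7.8
```

View pics/w2.png

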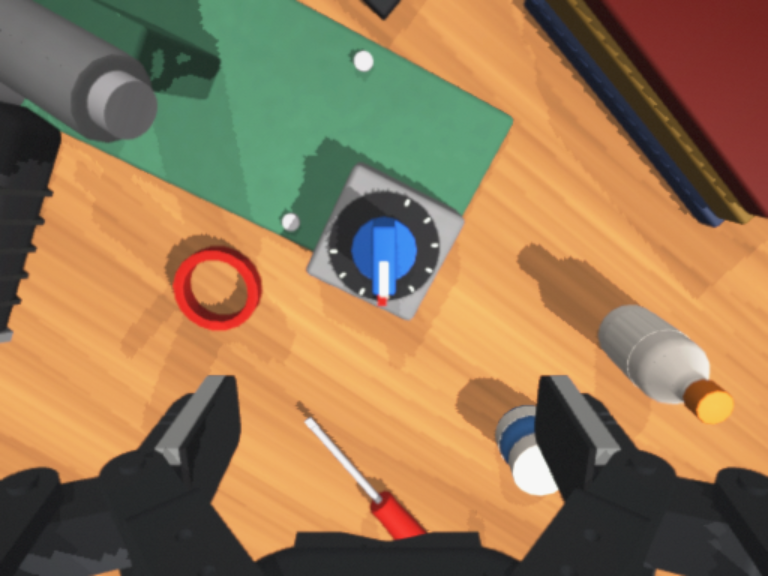

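The white pointer now covers the red tab at (382,300). The bar stands at -2.505 rad and the tab at about -2.50, so the dial is set. Now to the grip.

```bash
python3 - <<'E'
from h import *
plan([548,-30,285],0.178)
E
```

```text
delta cm [  4.68 -18.47  -5.1 ] yaw 0.465 rows 3.0984797540472395 q [-0.32  0.4   1.56 -0.    1.18  0.61] rot [-3.14e+00  1.00e-03  6.43e-01] t 7.8
```

Emit:
play_rows:
  steps:
    - {"delta_pos": [0.5, -2, -2], "yaw": 0.1, "jaw": 100}
    - {"delta_pos": [1.5, -6, -4], "yaw": 0.2, "jaw": 100}
    - {"delta_pos": [2.5, -10, -5], "yaw": 0.3, "jaw": 100}
    - {"delta_pos": [3.5, -14, -5], "yaw": 0.4, "jaw": 100}
    - {"delta_pos": [4.7, -18, -5], "yaw": 0.465, "jaw": 100}
    - {"delta_pos": [4.7, -18.5, -5], "yaw": 0.465, "jaw": 100}
    - {"delta_pos": [4.7, -18.5, -5], "yaw": 0.465, "jaw": 100}
    - {"delta_pos": [4.7, -18.5, -5], "yaw": 0.465, "jaw": 100}

```text
clock: 8.6
eef_pos: [548.8, -30.4, 284.8]
tcp_rot: [3.141, 0.001, 0.179]
contact_force: [-0.7, -0.6, 0.5]
opening: 1.003
grasp_force: 0.0
```

```bash
cat > grip.py <<'E'
from h import *
np.set_printoptions(precision=1,suppress=True)
C=vision.calibration("wrist"); im,d=vision.grab_frame("wrist"); save(im,"pics/w3.png")
K=np.array(C["mtx"]);T=np.array(C["extrinsics"])
vv,uu=np.nonzero(d>0)
s=cv2.undistortPoints(np.c_[uu,vv].astype(float)[:,None],K,np.array([C["k1"],0,0,0.]))[:,0]
X=(np.c_[s,np.ones(len(s))]*d[vv,uu][:,None])@T[:3,:3].T+T[:3,3]
a=.178; c,sn=np.cos(a),np.sin(a); Q=X-[619,-23.8,0]; Q=np.c_[c*Q[:,0]+sn*Q[:,1],-sn*Q[:,0]+c*Q[:,1],Q[:,2]]  # press frame
H=cv2.cvtColor(im,cv2.COLOR_RGB2HSV)[vv,uu].astype(int)
for t in("grip","trigger_pad"):
    for q in vision.landmark_of("wrist",t)[:2]: print(t,q["conf"],np.array(q["uv"]),at_d("wrist",q["uv"],d,C))
n=(Q[:,2]>100)&(Q[:,2]<200)&(abs(Q[:,0]+73)<75)&(abs(Q[:,1])<80)
blk=Q[n&(H[:,2]<90)&(Q[:,0]<-30)]; org=Q[n&(H[:,0]>5)&(H[:,0]<20)&(H[:,1]>150)]
print("black",len(blk),np.percentile(blk,[1,50,99],axis=0)); print("orange",len(org),np.percentile(org,[1,50,99],axis=0))
for x in(-120,-100,-80,-73,-60,-45):
    b=blk[abs(blk[:,0]-x)<3]; o=org[abs(org[:,0]-x)<3]
    for nm,g in(("b",b),("o",o)):
        if len(g): i=g[:,1].argmin();j=g[:,1].argmax();k=g[:,2].argmax();print(x,nm,"ymin",g[i,1:],"ymax",g[j,1:],"ztop",g[k,1:])
print(r.sense()["eef_pos"])
E
python3 grip.py
```

```text
grip 0.81 [264.6 181.2] [550.3 -36.8 160.1]
trigger_pad 0.68 [219.5 171.2] [546.    2.1 137.6]
black 4474 [[-134.5  -16.4  144.5]
 [ -79.     0.3  156.7]
 [ -30.8   15.8  162.2]]
orange 1159 [[-117.1   16.3  125.2]
 [ -62.6   31.8  137.1]
 [ -31.7   44.4  149.9]]
-120 b ymin [-18.1 140.9] ymax [ 17.9 151.4] ztop [ -7.2 163.3]
-120 o ymin [ 16.2 149.6] ymax [ 16.2 149. ] ztop [ 16.2 149.6]
-100 b ymin [-17.6 142.3] ymax [ 17.7 150.7] ztop [ -8.7 163.4]
-100 o ymin [ 35.6 124.4] ymax [ 39.4 133.4] ztop [ 39.4 133.4]
-80 b ymin [-16.1 144.7] ymax [ 14.9 150.6] ztop [ -6.7 161.7]
-80 o ymin [ 16.6 150.1] ymax [ 44.3 133.4] ztop [ 16.6 150.1]
-73 b ymin [-17.9 142.3] ymax [ 17.4 150.3] ztop [ -7.4 163.6]
-73 o ymin [ 18.9 152.1] ymax [ 42.1 134.4] ztop [ 18.9 152.1]
-60 b ymin [-18.6 139.8] ymax [ 18.  151.1] ztop [ -8.  163.6]
-60 o ymin [ 16.4 149.8] ymax [ 38.8 135.6] ztop [ 16.4 149.8]
-45 b ymin [-15.3 145.7] ymax [ 15.4 149. ] ztop [ -5.5 161.8]
-45 o ymin [ 16.2 150. ] ymax [ 34.8 137.8] ztop [ 16.2 150. ]
[549.  -30.8 284.9]
```

View pics/w3.png

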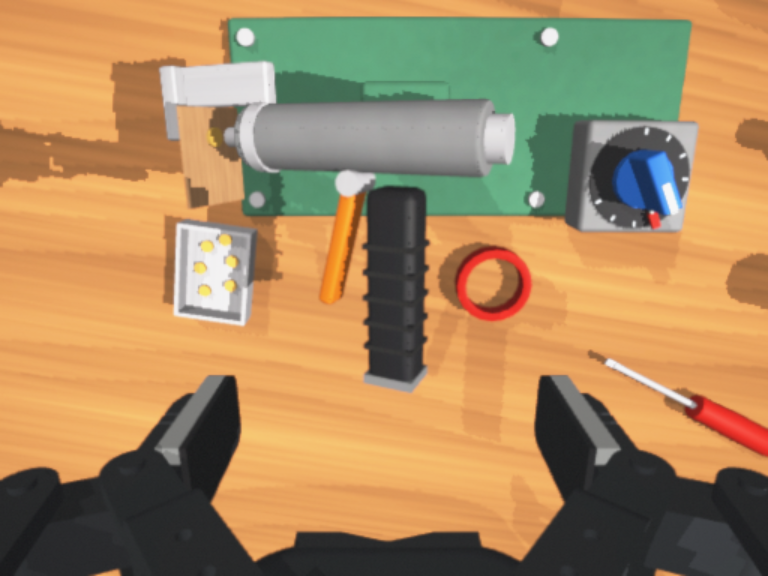

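The grip geometry matches the description: its origin is at press (-73, 0, 145), with the orange trigger at (335,270) px and the black grip at (397,270) px. I'll descend with the fingers straddling both.

Emit:
play_rows:
  steps:
    - {"delta_pos": [-0.3, -0.65, 3], "yaw": 0, "jaw": 100}
    - {"delta_pos": [-0.3, -0.65, 6], "yaw": 0, "jaw": 100}
    - {"delta_pos": [-0.3, -0.65, 8.5], "yaw": 0, "jaw": 100}
    - {"delta_pos": [-0.3, -0.65, 11], "yaw": 0, "jaw": 100}
    - {"delta_pos": [-0.3, -0.65, 13], "yaw": 0, "jaw": 100}
    - {"delta_pos": [-0.3, -0.65, 15], "yaw": 0, "jaw": 100}
    - {"delta_pos": [-0.3, -0.65, 16.9], "yaw": 0, "jaw": 100}
    - {"delta_pos": [-0.3, -0.65, 16.9], "yaw": 0, "jaw": 100}

```text
clock: 9.55
eef_pos: [542.9, -24.7, 113.8]
tcp_rot: [-3.141, 0.004, 0.177]
contact_force: [-0.3, -0.9, -0.7]
opening: 1.002
grasp_force: 0.0
```

```bash
python3 - <<'E'
from h import *
im,d=vision.grab_frame("wrist"); save(im,"pics/w4.png"); plan([546.1,-30.8,116],.178); print(r.sense()["eef_pos"],r.sense()["contact_force"])
E
```

```text
delta cm [ 0.12  0.65 -0.08] yaw -0.001 rows 0.007340715351122166 q [-0.05  0.37  1.9  -0.    0.87  1.35] rot [-3.141e+00  3.000e-03  1.770e-01] t 9.6
[543.81448636 -24.58543961 115.22799244] [ 0.86631815 -0.86303463  0.34347392]
```

View pics/w4.png

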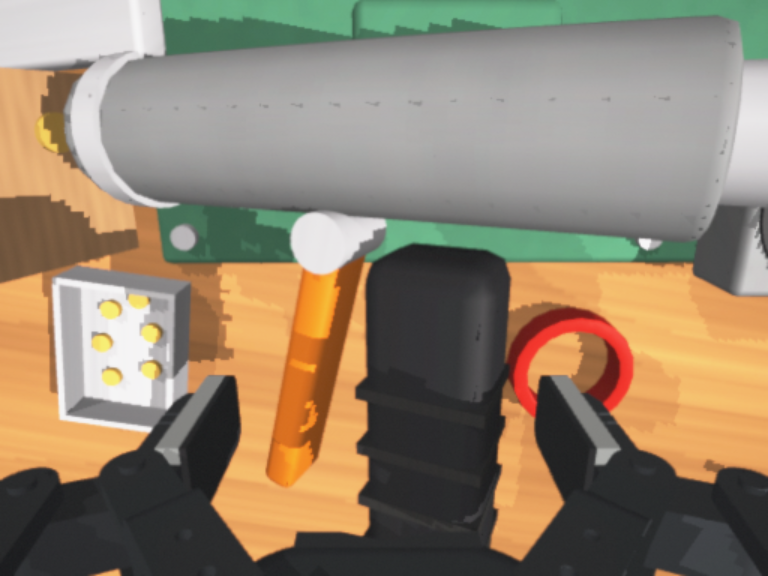

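Both fingers straddle the grip and trigger, left finger outside the trigger and right finger behind the grip.

Emit:
play_rows:
  steps:
    - {"delta_pos": [0, 0.2, 0], "yaw": 0, "jaw": 90}
    - {"delta_pos": [0, 0.4, 0], "yaw": 0, "jaw": 80}
    - {"delta_pos": [0, 0.6, 0], "yaw": 0, "jaw": 70}
    - {"delta_pos": [0, 0.6, 0], "yaw": 0, "jaw": 60}
    - {"delta_pos": [0, 0.6, 0], "yaw": 0, "jaw": 30}
    - {"delta_pos": [0, 0.6, 0], "yaw": 0, "jaw": 0}
    - {"delta_pos": [0, 0.6, 0], "yaw": 0, "jaw": 0}
    - {"delta_pos": [0, 0.6, 0], "yaw": 0, "jaw": 0}
  grip_force: 50

```text
clock: 10.4
eef_pos: [546.6, -30.2, 118.6]
tcp_rot: [3.141, -0.003, 0.178]
contact_force: [-4.2, -0.4, 13.4]
opening: 0.542
grasp_force: 49.2
```

```bash
python3 - <<'E'
from h import *
im,d=vision.grab_frame("wrist"); save(im,"pics/w5.png"); print(r.sense())
E
```

```text
{'clock': 10.45, 'qpos': array([-5.78458831e-02,  3.69686230e-01,  1.89881475e+00, -4.39491460e-04,
        8.70347200e-01,  1.33547051e+00]), 'qvel': array([ 0.00173058,  0.0009065 , -0.00051591, -0.00117131, -0.00085142,
        0.00062838]), 'joint_efforts': array([  0.32051205, -47.92153716, -25.50768614,   0.16348873,
        -1.33864615,  -0.10727559]), 'eef_pos': array([546.58001419, -30.26554828, 118.62307291]), 'tcp_rot': array([ 3.14062525e+00, -2.59026378e-03,  1.77764008e-01]), 'contact_force': array([-4.39392971,  0.80178259, 13.24803568]), 'wrist_torque': array([-0.17545858,  0.62406755, -0.07592288]), 'grasp_force': 49.15607124567032, 'opening': 0.5495175289765698}
```

View pics/w5.png

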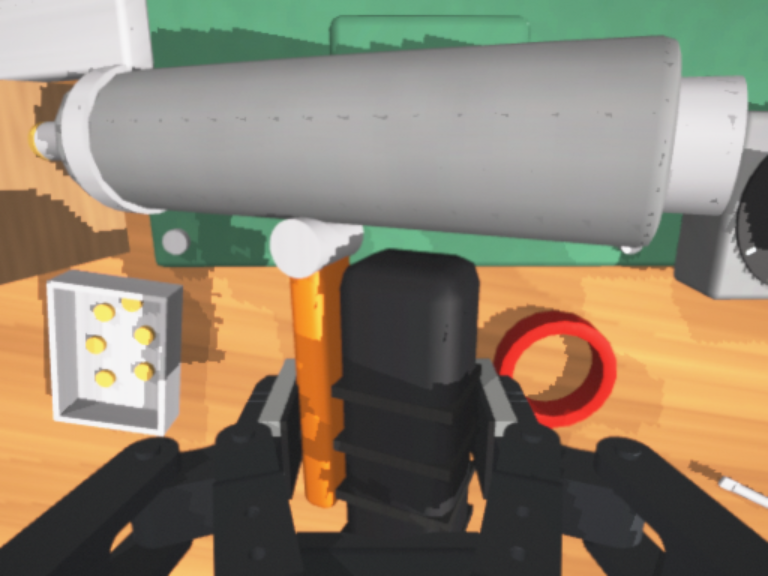

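The trigger, at (320,380), lies parallel against the grip with the opening at 46 mm, so it is fully home. I'll hold it there.

Emit:
play_rows:
  steps:
    - {"delta_pos": [0, 0, 0], "yaw": 0, "jaw": 0}
    - {"delta_pos": [0, 0, 0], "yaw": 0, "jaw": 0}
    - {"delta_pos": [0, 0, 0], "yaw": 0, "jaw": 0}
    - {"delta_pos": [0, 0, 0], "yaw": 0, "jaw": 0}
    - {"delta_pos": [0, 0, 0], "yaw": 0, "jaw": 0}
    - {"delta_pos": [0, 0, 0], "yaw": 0, "jaw": 0}
    - {"delta_pos": [0, 0, 0], "yaw": 0, "jaw": 0}
    - {"delta_pos": [0, 0, 0], "yaw": 0, "jaw": 0}
  grip_force: 60

```text
clock: 11.25
eef_pos: [546.6, -30.3, 118.7]
tcp_rot: [3.14, -0.003, 0.178]
contact_force: [-3.7, -2.0, 14.6]
opening: 0.541
grasp_force: 59.0
```

Emit:
play_rows:
  steps:
    - {"delta_pos": [0, 0, 0], "yaw": 0, "jaw": 0}
    - {"delta_pos": [0, 0, 0], "yaw": 0, "jaw": 0}
    - {"delta_pos": [0, 0, 0], "yaw": 0, "jaw": 0}
    - {"delta_pos": [0, 0, 0], "yaw": 0, "jaw": 0}
    - {"delta_pos": [0, 0, 0], "yaw": 0, "jaw": 0}
    - {"delta_pos": [0, 0, 0], "yaw": 0, "jaw": 0}
    - {"delta_pos": [0, 0, 0], "yaw": 0, "jaw": 0}
    - {"delta_pos": [0, 0, 0], "yaw": 0, "jaw": 0}

```text
clock: 12.05
eef_pos: [546.6, -30.3, 118.7]
tcp_rot: [3.14, -0.003, 0.178]
contact_force: [-5.0, -0.4, 14.5]
opening: 0.544
grasp_force: 59.0
```

Emit:
play_rows:
  steps:
    - {"delta_pos": [0, 0, 0], "yaw": 0, "jaw": 60}
    - {"delta_pos": [0, 0, 0], "yaw": 0, "jaw": 70}
    - {"delta_pos": [0, -0.2, 0], "yaw": 0, "jaw": 80}
    - {"delta_pos": [0, -0.4, 0], "yaw": 0, "jaw": 90}
    - {"delta_pos": [0, -0.6, 0], "yaw": 0, "jaw": 100}
    - {"delta_pos": [0, -0.6, 0], "yaw": 0, "jaw": 100}
    - {"delta_pos": [0, -0.6, 0], "yaw": 0, "jaw": 100}
    - {"delta_pos": [0, -0.6, 0], "yaw": 0, "jaw": 100}

```text
clock: 12.85
eef_pos: [544.5, -24.0, 116.3]
tcp_rot: [3.141, 0.0, 0.178]
contact_force: [-1.1, 0.8, -0.5]
opening: 1.002
grasp_force: 0.0
```

Emit:
play_rows:
  steps:
    - {"delta_pos": [0, 0, -2], "yaw": 0, "jaw": 100}
    - {"delta_pos": [0, 0, -5], "yaw": 0, "jaw": 100}
    - {"delta_pos": [0, 0, -8], "yaw": 0, "jaw": 100}
    - {"delta_pos": [0, 0, -11], "yaw": 0, "jaw": 100}
    - {"delta_pos": [0, 0, -14], "yaw": 0, "jaw": 100}
    - {"delta_pos": [0, 0, -17], "yaw": 0, "jaw": 100}
    - {"delta_pos": [0, 0, -17], "yaw": 0, "jaw": 100}
    - {"delta_pos": [0, 0, -17], "yaw": 0, "jaw": 100}

```text
clock: 13.65
eef_pos: [544.6, -24.0, 286.7]
tcp_rot: [3.141, -0.001, 0.178]
contact_force: [-0.3, 0.0, -0.7]
opening: 0.999
grasp_force: 0.0
```

```bash
sed -i s/w3.png/w6.png/ grip.py; python3 grip.py | grep -E "^-80|^-100"
```

```text
-100 b ymin [-17.9 141.9] ymax [ 17.8 150.8] ztop [ -8.3 163.3]
-100 o ymin [ 17.  145.5] ymax [ 36.  126.3] ztop [ 17.8 148.5]
-80 b ymin [-16.1 144.2] ymax [ 15.1 149.9] ztop [ -6.4 162. ]
-80 o ymin [ 29.2 124.6] ymax [ 44.3 132.9] ztop [ 36.5 138.2]
```

View pics/w6.png

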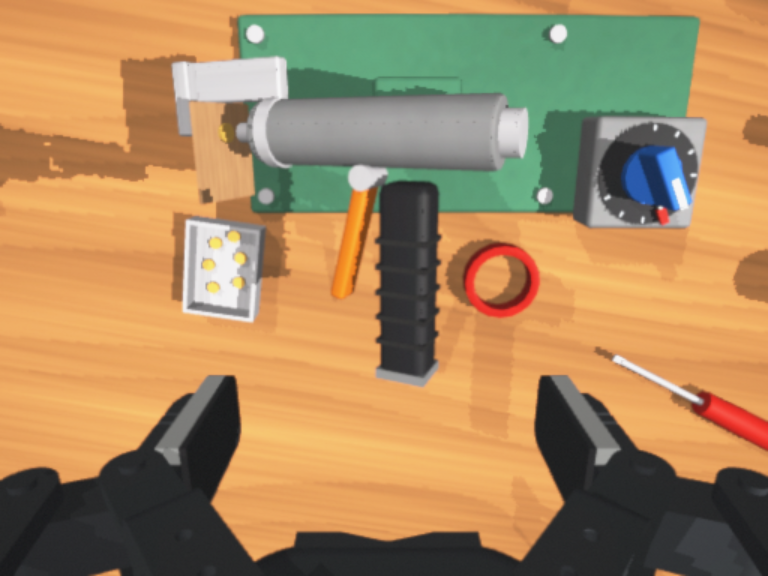

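The trigger has sprung back to (345,270), the dial is unchanged with its pointer at the tab near (665,215), and the gripper is clear.

```bash
python3 -c "
from rig import r
print(r.sign_off())"
```

```text
the job is handed in; nothing more can be done
None
```

I set the dial to the red tab, squeezed the trigger home for about 1.6 s and let it spring back, and handed the job in at about 14 s of the 61 s allowed; the hand-in gave no verdict.

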